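# Open the classroom robot's battery drawer with the release key

## Task

The classroom's wheeled floor robot needs fresh batteries. Take the T-handled release key out of its wooden stand, push its rod straight down through the long slot in the floor robot's top and press the latch hidden inside all the way down, so that the battery drawer springs out at the back. Then let go of the key and leave it in the slot.

Things in the scene. Friction and masses are not known exactly. Their poses are not given: they have to be found in the camera images.
- key_grip (a point): Centre of the T-handle of the release key: a loose upright steel rod, 10 mm thick, about 70 g, topped by a black crossbar 14 mm thick (x), 60 long (y), 24 high (z). z up along the rod. The handle's centre is 122 mm above the foot. It stands in a fixed wooden block 60 x 60 x 45 mm with a hole 13 mm wide, 40 deep: lift 40 mm to free it. Two like blocks hold a round marker and a brush.
- key_foot (a point): The rounded lower end of the key's rod, on its axis, 122 mm below the handle's centre; axes as the handle's. 110 mm of bare rod lie between the foot and the underside of the handle.
- slot (a point): Centre of the slot in the top of the floor robot (fixed white box 120 x 110 mm, two black wheels), level with the box's top, 80 mm above the table. Slot and shaft below: 22 mm wide (x), 36 long (y), z up, +x to the robot's back. A flared lip stands 12 mm higher, mouth 36 x 50. The latch tab fills the shaft: its top is 50 mm below this point, goes down 14 mm under about 7 N and stays.
- drawer (a joint): How far the battery drawer stands out of the floor robot's back (+x of the slot), in m: 0 shut and flush, 0.028 with the latch tab fully down. It comes out 2 mm for each mm the tab is pressed, and stays out.
Not all that is in view belongs to the job. Of the things like the part that bears key_grip, leave any that is pink; of the rest the smaller one is meant.

How it is judged:
By the outcome, as a careful person would: the job done as asked, in the order asked, and still so for the second after the job is handed in, with the robot touching nothing.
It also fails if it takes over 40 s, if anything falls off the work surface, if the arm or the gripper's body presses on something with over 40 N, if the wrist force passes 120 N, or if a joint passes its speed limit or range.

## Robot

A 7-joint arm with a two-finger parallel gripper is mounted at the origin on the work surface. World frame = base frame: x ahead of the robot, y to its left, z up, the work surface at z = 0. Lengths are in m, angles in rad, forces in N, time in s.
With the tool pointing down it reaches from about 0.4 to 0.85 m from the base axis. Payload 6.9 kg.
Tool frame: the origin (TCP) lies between the finger pads; the fingertips stand 19 mm ahead of it and the grasp point (between the pads) is the TCP (ctrl.tcp_to_tips is the distance from the TCP to the fingertips, in m); z points along the fingers, y is the direction in which the jaws open and shut (so a half turn about z gives the same grasp; the last joint's range is limited). The gripper opens to 85 mm and grips with 20 to 120 N. Pads are 22 mm wide; open, the fingers measure 114 mm over their backs; the gripper's body (76 mm by 85 mm) begins 54 mm behind the grasp point. The pads swing forward as they close: fully open they stand 13 mm farther back than shut.
Start: joints at [1.456, 0.507, -0.238, 1.5, 0.126, 1.149, -0.155], TCP at [0.137, -0.61, 0.25] pointing down, gripper open.
Joint ranges: [-3.08, 3.08], [-0.24, 2.05], [-1.43, 1.35], [0, 2.5], [-1.52, 4.66], [0.17, 1.96], [-2.89, 2.89]. Speed limits (rad/s): [2.39, 2.39, 3.14, 3.14, 3.14, 3.14, 3.14].

## Interface

Orientations are given as a unit quaternion [x, y, z, w].
In Python, from workcell import ctrl, cams, spotter gives the robot as it stands. The module is installed in compiled form; this text tells all that it offers.
- The arm moves only by the tool send_rows, never from a script. Its argument "increments" is one flat list of numbers, 5 for each row, row after row: the shift along the tool's x, y, z in m, then the turn about the tool's z in rad, then the opening, from 0 (shut) to 1 (fully open). A call has exactly 8 rows; each row shifts and turns the commanded pose from where the row before left it, along the tool's axes as they then stand; what a row does not reach is not made up. A row lasts 1/10 s, in which the tool goes at most 50 mm and 8.59 degrees, less where a joint would pass 70% of its speed; a pose out of reach is approached as far as the arm can. A call is refused whole if a number of a shift passes 0.05 or a number of a turn 0.15, either way. A call with a gripper value outside its range is refused whole. The fingers move at their own pace and stop on an object; "newtons" is the grip in N (left out, the last holds). Time passes only in rows, so rows that do not move let the fingers close, or fill a call up. It gives the time, the measured TCP pose, the force and the opening at its end, in the units of the state.
- ctrl.read_state(): the state, without advancing time (a new reading comes with each control period).
- cams.grab_frame(name): name is "side" or "top"; returns a dict with "image" (384x512x3 uint8, red, green, blue), "z_map" (384x512 float32, m along the optical axis (not along the pixel's ray), 0 where there is no reading), "vertical_fov" (degrees; the focal length in pixels is half the picture's height over the tangent of half this angle, whatever the lens; pixels are square), "cx", "cy" (the principal point, pixels), "extrinsics" (4x4, takes a point from world to camera coordinates). Camera axes: x right, y up, looking along -z (the intrinsics and any distortion apply to the point x, -y, -z); pixel columns grow to the right and rows downward; lengths in m; the calibration is good to about 2 mm. A picture is of the moment at which its call begins.
- ctrl.sign_off(): hands the job in, once; it reports no verdict.
Trained networks look in a picture, given as the dict that the camera call returned (one of the last four; its "shot" number tells which), for a name from the list of things; names that differ only in an ending like _2 or _b are one class to them, and where a whole thing is asked for, a point or a joint stands for the part that bears it (a point fixed in the world has none). Each returns a list of dicts, best first, with "conf" (0 to 1); they miss things now and then, are a little off and sometimes report something else, mostly with a low value. They report only what shows in the picture. A call takes as long as a camera call. They do not tell look-alikes from the thing itself.
- spotter.regions_of(picture, query): "mask" (384x512 bool, what is visible of it) and "extent" ([left, top, right, bottom] in pixels, round what is visible of it).
- spotter.place_of(picture, query): "centre" ([column, row] in pixels: a listed point, or the origin of a listed thing).
The state is a dict: "time": time; "joint_pos": joint angles; "joint_velocities": joint speeds; "joint_torque": joint torques, N m; "tcp_pos": TCP position; "eef_rot": TCP orientation; "contact_force": force on the tool from outside, world axes, zero at the start; "torque": the same for the moment, N m; "opening": finger opening in m.
Only numpy, scipy, OpenCV 4.12 (cv2) and the standard library are available. Lean on these libraries where they do the work, as an engineer would, in place of code of your own. Each camera call takes 0.05 s, during which the arm holds its last target. There are 200 camera calls.

## Working session

There is one attempt and no reset: what is moved stays moved. The work goes in short steps, Python scripts to look and compute and a tool call to move; the robot and the scene stay as the last step left them, time stands still between calls to the robot, and variables do not carry over. Pictures are saved under pics/ and viewed, about 8 in all and at most 12, crops included, and the job is handed in when it is done.

Besides the shell and the picture viewer there is one more tool, called after "Call:" as name(argument=value, ...), one argument or row to a line, values as JSON. send_rows: Moves the arm, as the interface text tells. Its arguments: {"type":"object","properties":{"increments":{"type":"array","items":{"type":"number"}},"newtons":{"type":"number"}},"required":["increments"]}

```bash
mkdir -p pics; cat > h.py <<'E'
import numpy as np, cv2
from workcell import ctrl, cams, spotter
def ray_pt(p,u,v,z):
    f=p["image"].shape[0]/2/np.tan(np.radians(p["vertical_fov"])/2)
    c=np.stack([(u-p["cx"])/f*z,-(v-p["cy"])/f*z,-z,np.ones_like(z)],-1)
    return (c@np.linalg.inv(p["extrinsics"]).T)[...,:3]
def cloud(p):
    v,u=np.mgrid[0:384,0:512].astype(float)
    return ray_pt(p,u,v,p["z_map"].astype(float))
def save(p,n,crop=None,s=1):
    im=p["image"][...,::-1]
    if crop: im=im[crop[1]:crop[3],crop[0]:crop[2]]
    cv2.imwrite(f"pics/{n}.png",cv2.resize(im,None,fx=s,fy=s))
E
python3 - <<'E'
from h import *
s=ctrl.read_state(); print({k:np.round(v,3) for k,v in s.items()})
ims=[]
for n in("top","side"):
    p=cams.grab_frame(n); C=cloud(p); save(p,n+"0",s=1.5)
    print(n,p["vertical_fov"],p["cx"],p["cy"],[k for k in p],np.round(np.linalg.inv(p["extrinsics"])[:3,3],3))
    for q in("key_grip","key_foot","slot","drawer"):
        for r in spotter.place_of(p,q): 
            u,v=r["centre"]; i,j=int(round(v)),int(round(u)); print(q,r["conf"],np.round(r["centre"],1),np.round(C[i,j],3) if 0<=i<384 and 0<=j<512 else "")
    for q in("key_grip","drawer"):
        for r in spotter.regions_of(p,q):
            m=r["mask"]&(p["z_map"]>0); print("reg",q,r["conf"],r["extent"],m.sum(),np.round(np.median(C[m],0),3),np.round(C[m].min(0),3),np.round(C[m].max(0),3),p["image"][m].mean(0).round())
E
```

```text
{'time': np.float64(0.0), 'joint_pos': array([ 1.456,  0.508, -0.238,  1.501,  0.126,  1.149, -0.155]), 'joint_velocities': array([-0.001,  0.001,  0.   ,  0.   ,  0.   , -0.002, -0.002]), 'joint_torque': array([-0.0000e+00, -6.2059e+01, -2.1860e+00, -2.4965e+01,  1.3000e-02,
        1.2000e-02, -0.0000e+00]), 'tcp_pos': array([ 0.137, -0.609,  0.249]), 'eef_rot': array([ 0.994,  0.11 , -0.   , -0.001]), 'contact_force': array([ 0.072,  0.777, -0.105]), 'torque': array([-0.017,  0.029,  0.027]), 'opening': np.float64(0.086)}
top 43.56285602744252 251.82264528376297 189.39586545834763 ['image', 'z_map', 'vertical_fov', 'cx', 'cy', 'extrinsics', 'shot'] [ 0.365 -0.065  1.137]
key_grip 0.86 [417.2 199.5] [ 0.486 -0.405  0.186]
key_grip 0.81 [359.5 213.8] [ 0.463 -0.302  0.137]
key_grip 0.71 [359.4 260.4] [ 0.368 -0.298  0.128]
key_foot 0.88 [391.7 207.8] [ 0.488 -0.404  0.025]
key_foot 0.86 [348.4 261.2] [ 0.366 -0.3    0.01 ]
key_foot 0.48 [344.9 220.8] [ 0.456 -0.288  0.046]
slot 0.77 [101.8 179.6] [0.553 0.273 0.03 ]
slot 0.21 [345.2 222.1] [ 0.454 -0.288  0.046]Traceback (most recent call last):
  File "<stdin>", line 8, in <module>
ValueError: it knows: key_foot, key_grip, slot
```

```bash
python3 - <<'E'
from h import *
for n in("top","side"):
    p=cams.grab_frame(n); C=cloud(p); save(p,n+"0",s=1.5); np.savez(f"{n}0.npz",C=C,im=p["image"])
    if n=="side":
      for q in("key_grip","key_foot","slot"):
        for r in spotter.place_of(p,q): 
            u,v=r["centre"]; i,j=int(round(v)),int(round(u)); print(q,r["conf"],np.round(r["centre"],1),np.round(C[i,j],3) if 0<=i<384 and 0<=j<512 else "")
    for r in spotter.regions_of(p,"key_grip"):
            m=r["mask"]&(p["z_map"]>0); h=m&(C[...,2]>C[m][:,2].max()-.03); X=C[h]
            rc=cv2.minAreaRect((X[:,:2]*1000).astype(np.float32)); 
            print(n,"reg",r["conf"],r["extent"],m.sum(),"zmax",C[m][:,2].max().round(3),rc,p["image"][h].mean(0).round())
E
```

```text
top reg 0.97 [389.8, 184.8, 431.9, 217.6] 641 zmax 0.19 ((487.45709228515625, -409.390869140625), (81.06150817871094, 20.740434646606445), 44.77339172363281) [18. 18. 19.]
top reg 0.71 [343.0, 210.4, 371.3, 220.9] 219 zmax 0.145 ((458.72552490234375, -298.789794921875), (12.838001251220703, 60.6106071472168), 0.053490474820137024) [23. 23. 23.]
top reg 0.64 [349.1, 249.0, 373.7, 272.1] 277 zmax 0.139 ((363.5364074707031, -303.2093200683594), (15.092952728271484, 59.808902740478516), 44.15879821777344) [194. 113. 139.]
key_grip 0.8 [276.3  99.3] [ 0.482 -0.4    0.179]
key_grip 0.74 [309. 136.] [ 0.362 -0.296  0.13 ]
key_grip 0.44 [277.2 135. ] [ 0.459 -0.276  0.138]
key_foot 0.88 [270.6 137.7] [ 0.497 -0.409  0.004]
key_foot 0.74 [306.  163.6] [ 0.361 -0.299  0.005]
slot 0.61 [201.6 303.6] [0.558 0.258 0.057]
side reg 0.83 [269.2, 92.7, 290.3, 137.3] 370 zmax 0.186 ((486.6498718261719, -407.9549255371094), (80.62663269042969, 25.353057861328125), 44.70530319213867) [40. 39. 41.]
side reg 0.75 [305.1, 129.6, 317.8, 165.0] 184 zmax 0.135 ((359.48004150390625, -301.3233947753906), (16.741966247558594, 59.553550720214844), 41.43115234375) [141.  82. 103.]
side reg 0.45 [276.5, 127.4, 283.4, 143.2] 92 zmax 0.142 ((456.407470703125, -296.7331237792969), (59.64592361450195, 13.64306354522705), 89.66080474853516) [50. 50. 53.]
```

View pics/top0.png

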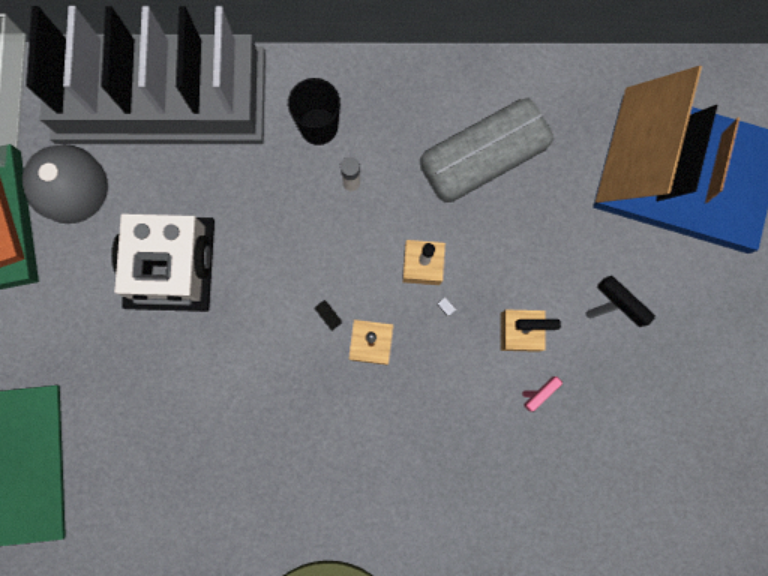

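View pics/side0.png

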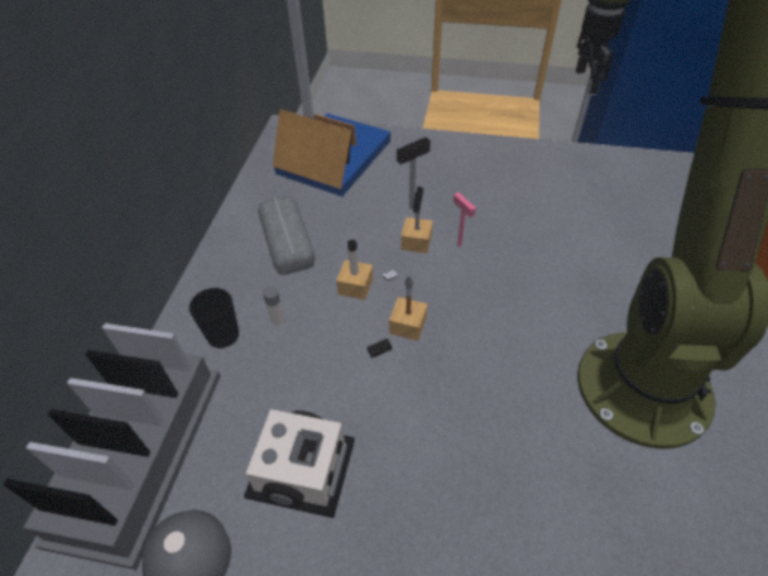

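The top view shows the wanted black key in the block at about (525,325), scaled pixels. The larger black key is at (625,300) and the pink one at (543,393). The floor robot's slot is at (152,265), with its drawer side facing the arm base. Next I'll measure the slot lip.

```bash
python3 - <<'E'
from h import *
for n in("top","side"):
    d=np.load(n+"0.npz"); C=d["C"]; im=d["im"]
    reg=(abs(C[...,0]-.56)<.1)&(abs(C[...,1]-.27)<.1)
    print(n,"zhist",np.histogram(C[reg][:,2],bins=np.arange(0,.12,.008)))
    for lo,hi in((.086,.099),(.074,.084)):
        X=C[reg&(C[...,2]>lo)&(C[...,2]<hi)]
        print(lo,len(X),cv2.minAreaRect((X[:,:2]*1000).astype(np.float32)),np.median(X,0).round(4),np.percentile(X,[3,97],0).round(3))
    k=(abs(C[...,0]-.458)<.03)&(abs(C[...,1]+.297)<.04)
    X=C[k&(C[...,2]>.12)]; print("key",len(X),X.mean(0).round(4),np.percentile(X,[2,50,98],0).round(4))
    X=C[k&(C[...,2]>.035)&(C[...,2]<.05)];print("block",len(X),np.percentile(X,[2,50,98],0).round(4),cv2.minAreaRect((X[:,:2]*1000).astype(np.float32)))
E
```

```text
top zhist (array([1897,  440,   65,  127,  162,   77,   92,  152,  205,  857, 1586,
        207,    3,    0]), array([0.   , 0.008, 0.016, 0.024, 0.032, 0.04 , 0.048, 0.056, 0.064,
       0.072, 0.08 , 0.088, 0.096, 0.104, 0.112]))
0.086 290 ((568.9024658203125, 254.51629638671875), (88.49613189697266, 116.54241943359375), 86.8126220703125) [0.5562 0.26   0.0902] [[0.529 0.229 0.086]
 [0.607 0.285 0.095]]
0.074 2126 ((569.5513916015625, 255.58676147460938), (135.60462951660156, 120.60831451416016), 88.38260650634766) [0.576  0.2541 0.0807] [[0.511 0.202 0.076]
 [0.627 0.31  0.084]]
key 209 [ 0.4587 -0.2973  0.1384] [[ 0.4525 -0.3284  0.1291]
 [ 0.4586 -0.2969  0.139 ]
 [ 0.4651 -0.2692  0.1428]]
block 539 [[ 0.4308 -0.3269  0.0387]
 [ 0.4515 -0.294   0.0457]
 [ 0.4866 -0.2689  0.0494]] ((459.15325927734375, -298.27301025390625), (59.69077682495117, 59.5049934387207), 87.80583953857422)
side zhist (array([1277,  484,   44,  153,  148,  101,  129,  165,  234, 1143, 1023,
        171,    0,    0]), array([0.   , 0.008, 0.016, 0.024, 0.032, 0.04 , 0.048, 0.056, 0.064,
       0.072, 0.08 , 0.088, 0.096, 0.104, 0.112]))
0.086 202 ((548.2214965820312, 256.8741455078125), (57.57145690917969, 42.951881408691406), 88.7156982421875) [0.551  0.2555 0.0898] [[0.528 0.229 0.086]
 [0.569 0.285 0.093]]
0.074 1997 ((568.2874755859375, 256.73480224609375), (132.07827758789062, 121.16324615478516), 88.3050765991211) [0.5746 0.2628 0.0798] [[0.51  0.204 0.076]
 [0.625 0.31  0.083]]
key 82 [ 0.4557 -0.2922  0.1347] [[ 0.4497 -0.3256  0.1205]
 [ 0.4552 -0.2906  0.1368]
 [ 0.4631 -0.2674  0.1406]]
block 239 [[ 0.4294 -0.3266  0.037 ]
 [ 0.4559 -0.2914  0.0442]
 [ 0.4856 -0.267   0.0477]] ((457.14013671875, -297.7352294921875), (61.47313690185547, 58.78354263305664), 88.47736358642578)
```

Call:
send_rows(
  increments=[0,0,-0.01,-0.14,0.5,0.02,-0.02,-0.01,-0.14,0.5,0,0,0,-0.14,0.5,0,0,0,-0.14,0.5,0,0,0,-0.14,0.5,0,0,0,-0.14,0.5,0,0,0,-0.14,0.5,0,0,0,-0.14,0.5],
  newtons=40,
)

```text
time: 1.35
tcp_pos: [0.1484, -0.5841, 0.2704]
eef_rot: [0.782, 0.623, -0.0, 0.0]
contact_force: [0.7, 0.3, -0.6]
opening: 0.0429
```

Call:
send_rows(
  increments=[0,0,0,-0.113,0.5,0,0,0,-0.113,0.5,0.03,0.03,0,0,0.5,0.03,0.03,0,0,0.5,0.03,0.03,0,0,0.5,0.03,0.03,0,0,0.5,0.03,0.03,0,0,0.5,0.03,0.03,0,0,0.5],
)

```text
time: 2.15
tcp_pos: [0.3302, -0.4036, 0.2706]
eef_rot: [0.709, 0.706, -0.0, 0.0]
contact_force: [0.9, -1.3, -0.2]
opening: 0.0428
```

Call:
send_rows(
  increments=[0.03,0.03,0,0,0.5,0.03,0.03,0,0,0.5,0.03,0.03,0,0,0.5,0.0166,0.04,0,0,0.5,0,0,0,0,0.5,0,0,0,0,0.5,0,0,0,0,0.5,0,0,0,0,0.5],
)

```text
time: 2.95
tcp_pos: [0.4584, -0.3, 0.2702]
eef_rot: [0.709, 0.705, -0.0, -0.0]
contact_force: [-0.9, 0.0, 0.2]
opening: 0.043
```

```bash
python3 - <<'E'
from h import *
s=ctrl.read_state(); q=s["eef_rot"]; print(s["tcp_pos"].round(4),2*np.arctan2(q[1],q[0]),s["joint_pos"].round(2),s["opening"])
p=cams.grab_frame("side"); save(p,"side1",(200,40,400,200),4)
p=cams.grab_frame("top"); save(p,"top1",(300,130,460,280),4)
E
```

```text
[ 0.4584 -0.3     0.2702] 1.564264913244436 [ 0.98  0.42 -0.67  1.67  0.28  1.15  0.23] 0.042953811622688805
```

View pics/side1.png

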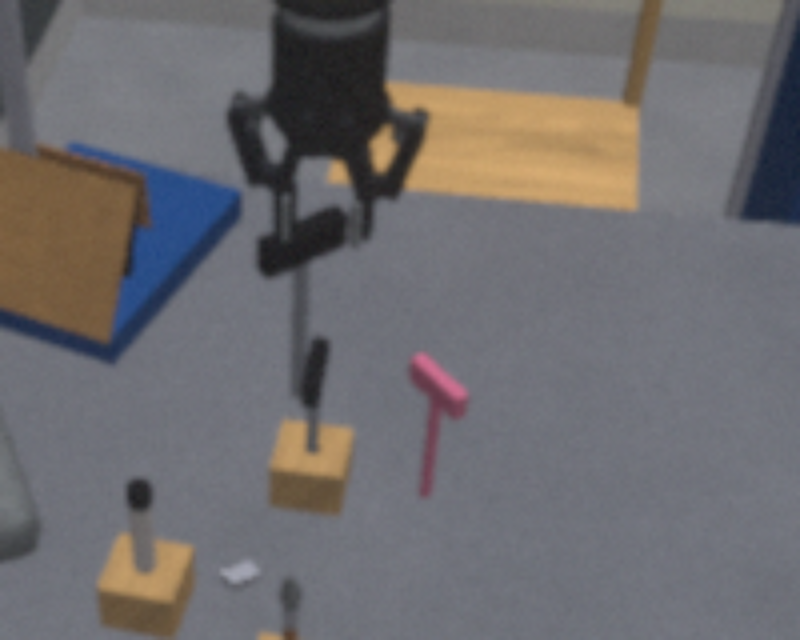

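The gripper is above the small key, seen at (315,370) in the crop, and clear of the others. Descending.

Call:
send_rows(
  increments=[0.0025,0,0.03,0,0.5,0,0,0.03,0,0.5,0,0,0.03,0,0.5,0,0,0.025,0,0.5,0,0,0.015,0,0.5,0,0,0.013,0,0.5,0,0,0,0,0.5,0,0,0,0,0.5],
)

```text
time: 3.85
tcp_pos: [0.4598, -0.2965, 0.1277]
eef_rot: [0.709, 0.706, 0.0, 0.0]
contact_force: [0.1, 0.8, 0.4]
opening: 0.0426
```

Call:
send_rows(
  increments=[0,0,0,0,0.3,0,0,0,0,0.2,0,0,0,0,0.1,0,0,0,0,0,0,0,0,0,0,0,0,0,0,0,0,0,0,0,0,0,0,0,0,0],
  newtons=50,
)

```text
time: 4.65
tcp_pos: [0.4599, -0.2964, 0.1279]
eef_rot: [0.709, 0.706, -0.0, 0.0]
contact_force: [-1.0, -0.3, 6.1]
opening: 0.0131
```

Call:
send_rows(
  increments=[0,0,-0.005,0,0,0,0,-0.01,0,0,0,0,-0.015,0,0,0,0,-0.02,0,0,0,0,-0.03,0,0,0,0,-0.03,0,0,0,0,-0.02,0,0,0,0,-0.01,0,0],
)

```text
time: 5.45
tcp_pos: [0.4603, -0.2962, 0.2698]
eef_rot: [0.708, 0.706, 0.0, 0.001]
contact_force: [0.8, 0.3, -0.1]
opening: 0.013
```

```bash
python3 - <<'E'
from h import *
s=ctrl.read_state(); print(s["tcp_pos"].round(4),s["opening"],s["contact_force"])
for n in("side","top"):
    p=cams.grab_frame(n); C=cloud(p); t=s["tcp_pos"]
    if n=="side": save(p,"side2",(200,40,400,200),4)
    for q in("key_grip","key_foot"):
        for r in spotter.place_of(p,q): print(n,q,r["conf"],r["centre"])
    f=192/np.tan(np.radians(p["vertical_fov"])/2)
    for dz in(0,-.122):
        c=p["extrinsics"]@np.r_[t+[0,0,dz],1]; print("expect",f*c[0]/-c[2]+p["cx"],f*-c[1]/-c[2]+p["cy"], "mm/px",-c[2]/f*1000)
E
```

```text
[ 0.4603 -0.2962  0.2698] 0.012953121138705512 [ 0.81799304  0.29902949 -0.07019325]
side key_grip 0.83 [275.3, 98.5]
side key_grip 0.67 [278.7, 95.2]
side key_grip 0.6 [308.9, 136.3]
side key_foot 0.82 [269.9, 141.9]
side key_foot 0.65 [274.6, 130.1]
side key_foot 0.65 [305.3, 164.5]
expect 278.89979838963256 94.89286731254093 mm/px 2.842976362197801
expect 277.67963730222976 128.25075357683505 mm/px 3.092905201733992
top key_grip 0.72 [360.6, 261.0]
top key_grip 0.45 [375.4, 207.9]
top key_foot 0.61 [350.8, 261.1]
top key_foot 0.59 [358.3, 214.3]
expect 374.01720096591885 208.38080496011142 mm/px 1.8195244314299552
expect 358.5907868680622 214.8150085073029 mm/px 2.07061366950163
```

View pics/side2.png

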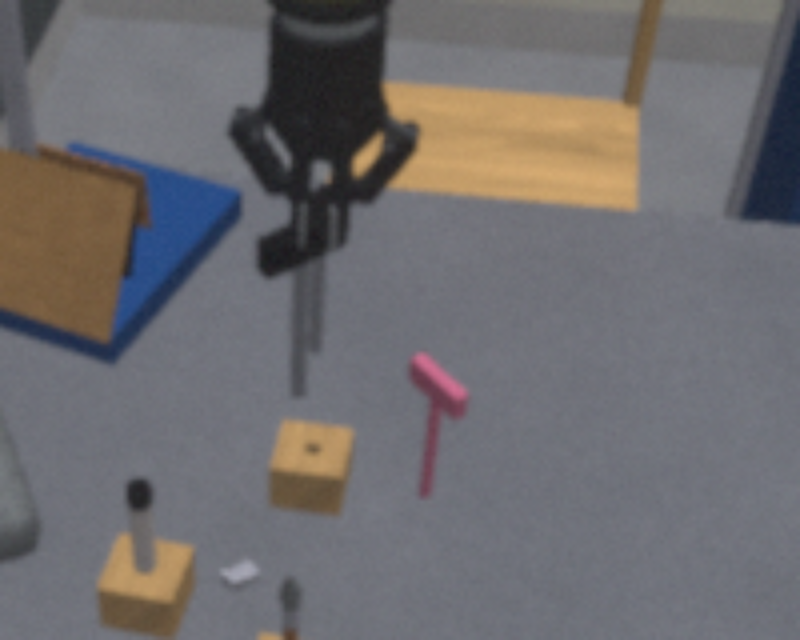

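The block is empty and the key hangs upright in the jaws, with its foot at about (315,350) in the crop. I'll raise it a little more and carry it to the slot.

Call:
send_rows(
  increments=[0,0,-0.04,0,0,0.02,0.003,0,0,0,0.04,0.006,0,0,0,0.04,0.006,0,0,0,0.04,0.006,0,0,0,0.04,0.007,0,0,0,0.04,0.007,0,0,0,0.04,0.007,0,0,0],
)

```text
time: 6.55
tcp_pos: [0.5024, -0.0349, 0.3064]
eef_rot: [0.709, 0.706, -0.0, -0.001]
contact_force: [0.3, 0.2, -1.4]
opening: 0.0129
```

Call:
send_rows(
  increments=[0.04,0.006,0,0,0,0.04,0.006,0,0,0,0.04,0.006,0,0,0,0.04,0.006,0,0,0,0.04,0.006,0,0,0,0.04,0.006,0,0,0,0.033,0.006,0,0,0,0.02,0.003,0,0,0],
)

```text
time: 7.35
tcp_pos: [0.5482, 0.2596, 0.3059]
eef_rot: [0.707, 0.707, -0.001, -0.001]
contact_force: [0.3, 0.1, -1.4]
opening: 0.0131
```

Call:
send_rows(
  increments=[0,0,0,0,0,0,0,0,0,0,0,0,0.02,0,0,0,0,0.03,0,0,0,0,0.02,0,0,0,0,0,0,0,0,0,0,0,0,0,0,0,0,0],
)

```text
time: 8.15
tcp_pos: [0.5495, 0.2563, 0.2387]
eef_rot: [0.709, 0.705, 0.001, 0.0]
contact_force: [0.2, -0.0, -0.5]
opening: 0.0129
```

```bash
cat > look.py <<'E'
from h import *
import sys
s=ctrl.read_state(); t=s["tcp_pos"]; print(t.round(4),s["opening"],s["contact_force"].round(1),s["joint_pos"].round(2),s["time"])
outs=[]
for n,c in(("side",(140,200,270,360)),("top",(50,110,180,240))):
    p=cams.grab_frame(n); save(p,f"{n}_{sys.argv[1]}",c,4)
    C=cloud(p);np.savez(f"{n}_{sys.argv[1]}.npz",C=C,im=p["image"])
    for q in("key_grip","key_foot","slot"):
        for r in spotter.place_of(p,q)[:2]: print(n,q,r["conf"],np.round(r["centre"],1))
    f=192/np.tan(np.radians(p["vertical_fov"])/2)
    for nm,P in(("grip",t),("foot",t-[0,0,.122]),("slot",np.array([.548,.257,.08]))):
        k=p["extrinsics"]@np.r_[P,1]; print("expect",nm,np.round([f*k[0]/-k[2]+p["cx"],f*k[1]/k[2]+p["cy"]],1))
E
python3 look.py a
python3 -c "
import cv2,numpy as np
a=cv2.imread('pics/side_a.png');b=cv2.imread('pics/top_a.png');a=cv2.resize(a,None,fx=.65,fy=.65);b=cv2.resize(b,(416,416))
cv2.imwrite('pics/both_a.png',np.hstack([a,b]))"
```

```text
[0.5495 0.2563 0.2387] 0.012906403949227443 [ 0.2 -0.  -0.5] [-0.03  0.56 -0.74  1.57  0.4   1.17 -0.86] 8.15
side key_grip 0.86 [277.   99.7]
side key_grip 0.61 [310.9 135.8]
side key_foot 0.8 [272.4 141.2]
side key_foot 0.64 [305.4 162.2]
side slot 0.94 [204.6 300.6]
expect grip [194.7 266. ]
expect foot [202.4 292.9]
expect slot [204.9 300.2]
top key_grip 0.85 [361.3 259.7]
top key_grip 0.79 [419.6 199.5]
top key_foot 0.85 [350.2 262.4]
top key_foot 0.82 [393.2 209.7]
top slot 0.66 [100. 176.]
expect grip [ 77.8 163.6]
expect foot [ 97.5 175.1]
expect slot [102.2 178.7]
```

View pics/both_a.png

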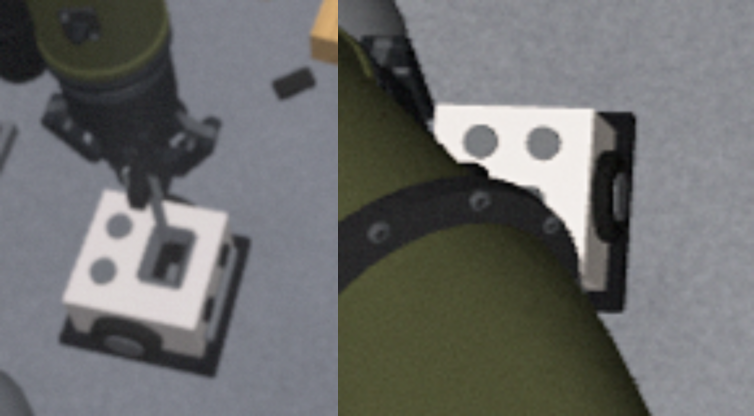

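The rod ends just above the slot mouth, at about (162,235) left. The detected slot matches my estimate to within 0.5 px. Inserting.

Call:
send_rows(
  increments=[0,-0.0015,0.01,0,0,0,0,0.015,0,0,0,0,0.015,0,0,0,0,0.015,0,0,0,0,0.015,0,0,0,0,0.005,0,0,0,0,0,0,0,0,0,0,0,0],
  newtons=80,
)

```text
time: 9.35
tcp_pos: [0.5475, 0.2567, 0.1626]
eef_rot: [0.708, 0.706, 0.0, -0.0]
contact_force: [-0.7, -0.9, -0.4]
opening: 0.0126
```

Call:
send_rows(
  increments=[0,0,0.005,0,0,0,0,0.005,0,0,0,0,0.005,0,0,0,0,0.003,0,0,0,0,0.003,0,0,0,0,0.002,0,0,0,0,0,0,0,0,0,0,0,0],
)

```text
time: 10.15
tcp_pos: [0.5475, 0.2565, 0.1392]
eef_rot: [0.709, 0.706, 0.0, -0.0]
contact_force: [0.3, 0.3, 0.9]
opening: 0.0128
```

Call:
send_rows(
  increments=[0,0,0.001,0,0,0,0,0.001,0,0,0,0,0.001,0,0,0,0,0,0,0,0,0,0,0,0,0,0,0,0,0,0,0,0,0,0,0,0,0,0,0],
)

```text
time: 10.95
tcp_pos: [0.5478, 0.2571, 0.1385]
eef_rot: [0.709, 0.706, 0.001, 0.001]
contact_force: [-2.1, -0.7, 18.6]
opening: 0.0127
```

```bash
python3 look.py b; python3 - <<'E'
import numpy as np
a=np.load('side0.npz');b=np.load('side_b.npz')
for d in(a,b):
    C=d["C"]; m=(abs(C[...,1]-.257)<.015)&(C[...,0]>.44)&(C[...,0]<.52)&(C[...,2]>.01)&(C[...,2]<.075)
    X=C[m]; print(len(X),np.histogram(X[:,0],bins=np.arange(.46,.525,.008)),np.percentile(X[:,0],[1,5]))
E
```

```text
[0.5478 0.2571 0.1385] 0.012706947155910548 [-2.1 -0.7 18.6] [-0.07  0.65 -0.68  1.7   0.49  0.96 -0.94] 10.95
side key_grip 0.64 [277.3 100.1]
side key_grip 0.53 [312.2 134.3]
side key_foot 0.73 [276.1 140. ]
side key_foot 0.66 [207.5 312. ]
side slot 0.63 [201.3 300.7]
expect grip [201.8 289. ]
expect foot [208.1 311.3]
expect slot [204.9 300.2]
top key_grip 0.77 [362.4 262.1]
top key_grip 0.56 [415.6 199. ]
top key_foot 0.89 [391.4 208.1]
top key_foot 0.69 [351.5 263.9]
expect grip [ 93.9 174. ]
expect foot [110.2 183.3]
expect slot [102.2 178.7]
124 (array([ 0,  0,  0,  0, 40, 64, 20,  0]), array([0.46 , 0.468, 0.476, 0.484, 0.492, 0.5  , 0.508, 0.516, 0.524])) [0.49309579 0.49389308]
132 (array([ 0,  0,  0,  0, 45, 62, 25,  0]), array([0.46 , 0.468, 0.476, 0.484, 0.492, 0.5  , 0.508, 0.516, 0.524])) [0.49324915 0.4948641 ]
```

View pics/side_b.png

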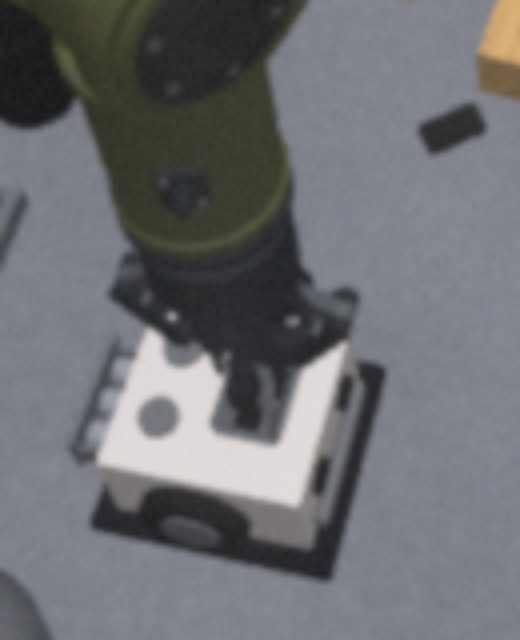

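The drawer with its batteries stands out at the far side, at (105,400) in the crop, and the push has reached a firm stop at 18 N. I'll ease off, let go and retreat straight up.

Call:
send_rows(
  increments=[0,0,-0.001,0,0,0,0,0,0,0,0,0,0,0,0.15,0,0,0,0,0.3,0,0,0,0,0.5,0,0,0,0,0.5,0,0,0,0,0.5,0,0,0,0,0.5],
  newtons=20,
)

```text
time: 12.15
tcp_pos: [0.5472, 0.2563, 0.137]
eef_rot: [0.709, 0.706, -0.0, -0.0]
contact_force: [0.2, 0.4, 0.2]
opening: 0.043
```

Call:
send_rows(
  increments=[0,0,-0.005,0,0.5,0,0,-0.01,0,0.5,0,0,-0.02,0,0.5,0,0,-0.03,0,0.5,0,0,-0.03,0,0.5,0,0,-0.03,0,0.5,0,0,-0.03,0,0.5,0,0,-0.02,0,0.5],
)

```text
time: 12.95
tcp_pos: [0.5474, 0.2571, 0.3157]
eef_rot: [0.708, 0.706, 0.002, 0.0]
contact_force: [0.3, 0.5, -0.2]
opening: 0.0428
```

Call:
send_rows(
  increments=[-0.04,0,0,0,0.5,-0.04,0,0,0,0.5,-0.04,0,0,0,0.5,-0.04,0,0,0,0.5,-0.04,0,0,0,0.5,0,0,0,0,0.5,0,0,0,0,0.5,0,0,0,0,0.5],
)

```text
time: 13.75
tcp_pos: [0.5465, 0.0578, 0.313]
eef_rot: [0.708, 0.706, 0.001, -0.0]
contact_force: [-1.2, 0.2, 1.1]
opening: 0.0422
```

```bash
python3 look.py c; python3 - <<'E'
import numpy as np,cv2
for n in("side0","side_c","top_c"):
    C=np.load(f'{n}.npz')["C"]
    m=(abs(C[...,1]-.257)<.03)&(C[...,0]>.6)&(C[...,0]<.70)&(C[...,2]>.02)&(C[...,2]<.075)
    X=C[m]; print(n,len(X),np.percentile(X[:,0],[50,90,97,99]).round(4))
    m=(abs(C[...,1]-.257)<.06)&(abs(C[...,0]-.55)<.06)&(C[...,2]>.112)&(C[...,2]<.17)
    X=C[m]; print("key",len(X),X.mean(0) if len(X) else "",X[:,2].max() if len(X) else "")
E
python3 -c "
import cv2,numpy as np
a=cv2.imread('pics/side_c.png');b=cv2.imread('pics/top_c.png');a=cv2.resize(a,None,fx=.65,fy=.65);b=cv2.resize(b,(416,416))
cv2.imwrite('pics/both_c.png',np.hstack([a,b]))"
```

```text
[0.5465 0.0578 0.313 ] 0.042240046492550955 [-1.2  0.2  1.1] [ 0.36  0.41 -0.77  1.59  0.29  1.26 -0.46] 13.75
side key_grip 0.8 [276.2 104.1]
side key_grip 0.77 [205.2 289.2]
side key_foot 0.74 [270.  138.9]
side key_foot 0.7 [209.3 310.2]
side slot 0.59 [202.  303.3]
expect grip [217.2 169.5]
expect foot [222.  204.3]
expect slot [204.9 300.2]
top key_grip 0.84 [416.9 201. ]
top key_grip 0.63 [358.  263.6]
top key_foot 0.74 [391.4 209.6]
top key_foot 0.59 [351.  264.2]
top slot 0.98 [ 98.2 175. ]
expect grip [176.8 156.8]
expect foot [185.6 170. ]
expect slot [102.2 178.7]
side0 2 [0.6162 0.6262 0.628  0.6285]
key 0  
side_c 208 [0.6546 0.6584 0.6597 0.6603]
key 219 [0.53740047 0.2573892  0.14593969] 0.15255224783548194Traceback (most recent call last):
  File "<stdin>", line 5, in <module>
    return _quantile_unchecked(
        a, q, axis, out, overwrite_input, method, keepdims, weights)
    return _ureduce(a,
                    func=_quantile_ureduce_func,
    ...<5 lines>...
                    overwrite_input=overwrite_input,
                    method=method)
    r = func(a, **kwargs)
    result = _quantile(arr,
                       quantiles=q,
    ...<2 lines>...
                       out=out,
                       weights=wgt)
    slices_having_nans = np.isnan(arr[-1, ...])
                                  ~~~^^^^^^^^^
IndexError: index -1 is out of bounds for axis 0 with size 0
```

View pics/both_c.png

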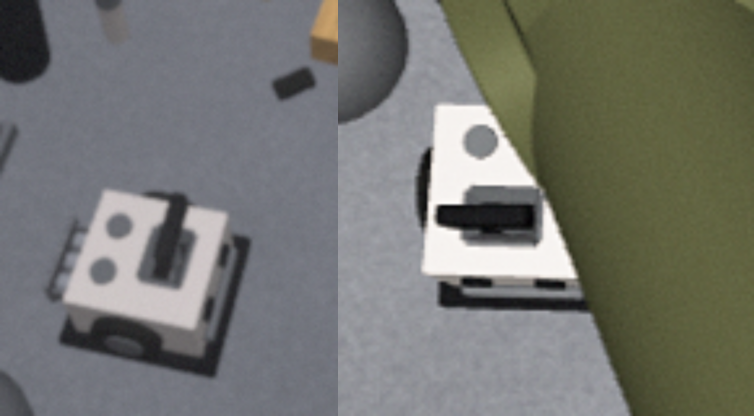

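The key stands in the slot with its handle at (170,235) left, leaning slightly. The drawer is out at (65,260), and the gripper is 0.2 m away. I'm handing the job in.

```bash
python3 -c "
from workcell import ctrl
print(ctrl.sign_off())"
```

```text
the job is handed in; nothing more can be done
None
```

The battery drawer is open, and the release key has been let go and left in the slot. I handed the job in at about 14 s of the 40 s allowed; the sign-off gives no verdict.

I took the smaller black key from its wooden stand and left the larger black one and the pink one alone. I pushed the rod down through the slot until it reached a firm stop at about 18 N. Then I eased off, opened the gripper, lifted straight up and moved 0.2 m aside.

**Last checks:**
- **Drawer:** the side camera shows its outer edge at x ≈ 0.660, about 30 mm beyond the box's back face at roughly 0.63. Within camera error, that is the full 28 mm travel.
- **Key:** it stands in the slot, leaning a few degrees within the play there. Nothing is touching it.
- **Forces:** every wrist reading stayed far below the 120 N limit.

**What did not go cleanly:**
- Part of the last check script failed because the arm hid the drawer from the top camera. The drawer reading therefore rests on the side camera alone.
- I first took the floor robot's back to be the side facing the arm. The drawer came out on the far side instead, which did not affect the job.

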